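# Seat the nest plate and hold its label holder home behind the lip

### The arm

A 6-joint arm with a two-finger parallel gripper is mounted at the origin on a cart in front of the work surface, level with it; the furniture and walls round the work are solid. World frame = base frame: x ahead of the robot, y to its left, z up, the work surface at z = 0. Lengths are in m, angles in rad, forces in N, time in s.
With the tool pointing down it reaches from about 0.375 to 0.975 m from the base axis. Payload 3.8 kg.
Tool frame: the origin (TCP) lies midway between the tips of the shut fingers; the grasp point (between the pads) lies 19 mm behind it; x points along the fingers, y is the direction in which the jaws open and shut, and the axes are right-handed (so a half turn about x gives the same grasp; the last joint's range is limited). The gripper opens to 88 mm and grips with 3 to 60 N. Pads are 18 mm wide; open, the fingers measure 123 mm over their backs; the gripper's body (75 mm by 187 mm) begins 45 mm behind the grasp point.
Start: joints at [-1.208, 0.264, 1.604, -0, 1.274, -0.037], TCP at [0.263, -0.622, 0.239] pointing down, gripper open.
Joint ranges: [-2.63, 2.63], [-0.94, 2.18], [0.31, 2.57], [-1.31, 4.45], [0, 2.66], [-2.55, 2.55]. Speed limits (rad/s): [2.57, 2.57, 3.14, 3.14, 3.14, 3.14].

### API

Orientations are given as a rotation vector (axis times angle).
In Python, from cell import manip, inverse_kinematics, cams, order gives the robot as it stands. Calls block until the motion is done:
- manip.move_pose(position, orientation): joint-space move of the TCP to a pose.
- manip.move_linear(position, rate=0.15, rot=None): straight line of the TCP; rot=None keeps the orientation; rate is the mean speed in m/s.
- manip.set_joints(angles): joint-space move.
- manip.set_gripper(opening, force=None): finger opening in m; force is the grip in N (None keeps the last); returns when the fingers have stopped.
- manip.dwell(seconds).
- inverse_kinematics(position, orientation): joint angles nearest the present ones, or None.
- manip.state(): the state.
- cams.capture(name): name is "scene" or "top" or "wrist"; returns a dict with "image" (420x560x3 uint8, blue, green, red), "z_map" (420x560 float32, m along the optical axis (not along the pixel's ray), 0 where there is no reading), "intrinsics" (3x3 intrinsics, pixels), "k1" (the pictures are not rectified: a ray, as slopes to the right and down, at radius r is drawn at 1 + k1 r^2 times it, then the intrinsics apply), "position" and "orientation" of the camera in the world; the wrist camera has in their place "T_tool_cam" (4x4, takes a point from camera to tool coordinates, whose origin is the TCP and whose axes are the tool frame's). Camera axes: x right, y down, z forward; pixel columns grow to the right and rows downward; lengths in m; the calibration is good to about 2 mm. A picture is of the moment at which its call begins: read the wrist's pose just before it.
A pose or a line that the arm cannot do raises manip.IKError and nothing moves.
- order.close_job(): hands the job in, once; it reports no verdict.
The state is a dict: "clock": time; "joint_pos": joint angles; "joint_velocities": joint speeds; "tau": joint torques, N m; "tool_pos": TCP position; "tcp_rot": TCP orientation; "contact_force": force on the tool from outside, world axes, zero at the start; "moment": the same for the moment, N m; "gripper_width": finger opening in m.
Only numpy, scipy, OpenCV 4.12 (cv2) and the standard library are available. Lean on these libraries where they do the work, as an engineer would, in place of code of your own. Each camera call takes 0.05 s, during which the arm holds its last target. There are 200 camera calls.

### The job

Set the holed aluminium plate over the two pins of the grey station so that it rests flush on the base, and let go of it. Then push the blue label holder across the plate, long edge away from its tab first, in behind the aluminium lip until the orange sprung bar is pressed fully home, and finish while still holding it pressed there, as a colleague will now lock it: the spring throws it back if you let go. Leave the orange specimen, the brass weight and the green specimen alone.

Things in the scene. Friction and masses are not known exactly. Their poses are not given: they have to be found in the camera images.
- station: fixed grey station, base 190 (x) x 130 (y) x 12 mm, flat on the worktop at any yaw. Origin: centre of its underside; +x: direction in which the holder is pushed, z up. The plate sits on the base top (z = 12 mm), x = -95 to 14 mm; behind that a dark steel ledge, top z = 19 mm (1 mm lower than the seated plate), runs to x = 95 mm under the lip, ending at a wall
- station_seat (a point): point on the base top midway between two steel pins (station frame x = -40, y = 0, z = 12 mm); the seated plate's origin lies here. Axes as the station's. The pins stand at y = +45 and -45 mm from here, 10 mm in diameter, 16 mm tall above the base, the last 5 mm tapered
- station_lip (a point): middle of the aluminium lip's lower front edge (station frame x = 40, y = 0, z = 28.5 mm). Axes as the station's. The lip spans the station's width, 16 mm deep (x), 5 mm thick, with a lead-in flared upwards 10 mm towards -x, top 8.5 mm above this point. The slot below it is 80 mm wide between side cheeks and 9.5 mm high above the ledge
- sprung_bar (a joint): travel in m of the orange sprung bar (66 mm wide, 7.5 mm high) under the lip, along the station's +x: 0 = at rest, 0.010 = fully home on its stop. The spring pushes back with 3 N at rest and 8 N at home
- bar_face (a point): middle of the sprung bar's front face, which the holder's edge pushes; at rest 4 mm behind the lip's front edge (station frame x = 44, z = 23.5 mm). Axes as the station's
- plate: loose aluminium plate 100 (x) x 120 (y) x 8 mm, 0.15 to 0.3 kg, with two 13 mm through holes at x = 0, y = +45 and -45 mm, and an upright black square grip 16 x 16 mm at its middle, reaching 36 mm above the underside. Origin: centre of the underside, z up. The same after a half turn. Seated, its y axis lies along the line of the pins
- label_holder: loose blue label holder: strip 50 (x) x 70 (y) x 6 mm, 0.05 to 0.08 kg, blank white labels, upright blue square tab 16 x 16 mm at x = -12 mm, y = 0, reaching 46 mm above the underside. Origin: centre of the underside, z up. Its +x edge (farther from the tab) goes behind the lip, its +x along the station's; home, its origin is 11 mm short of the lip's front edge, underside 19 to 20 mm above the worktop
- orange_specimen: bystander: orange round mounted specimen, 30 mm across, 19 mm high. Origin: centre of the underside
- brass_weight: bystander: brass weight with a knob, 30 mm across, 34 mm high. Origin: centre of the underside
- green_specimen: bystander: green round mounted specimen, 30 mm across, 22 mm high. Origin: centre of the underside

How it is judged:
On the way, in this order (a step that is already met when the one before it is completed fails the run):
1. the plate rests flush on the base over both pins, let go (horizontal distance between plate and station_seat below 0.004 m and z of plate in the frame of station_seat below 0.002 m and angle between plate's own z axis and vertical below 0.03 rad and angle between the x axis of plate and the x axis of station, either way round below 0.08 rad and contact force between the fingers and plate below 0.3 N), for 0.2 s.
2. the label holder is behind the lip and presses the sprung bar home (value of joint sprung_bar above 0.007 m and contact force between label_holder and sprung_bar above 2.5 N and contact force between the fingers and label_holder above 1 N and x of label_holder in the frame of station_lip between -0.019 and 0 m and y of label_holder in the frame of station_lip between -0.008 and 0.008 m and z of label_holder in the frame of station_lip between -0.0125 and -0.0045 m and angle between label_holder's own z axis and vertical below 0.08 rad), for 0.2 s.
At the end, for the whole second after the job is handed in: Plate flush over both pins (4 mm across, 2 mm in height, 0.03 rad of level, square to the station); holder flat behind the lip (within 8 mm sideways), touched by the fingers (over 1 N) and keeping the sprung bar more than 7 of its 10 mm in, with over 2.5 N on it (all of step 2 and horizontal distance between plate and station_seat below 0.004 m and z of plate in the frame of station_seat below 0.002 m and angle between plate's own z axis and vertical below 0.03 rad and angle between the x axis of plate and the x axis of station, either way round below 0.08 rad); the arm keeps its last pose, push and grip.
It fails at once if the orange specimen is moved more than 3 cm (distance of orange_specimen from where it was at the start of the episode above 0.03 m).
It fails at once if the brass weight is moved more than 3 cm (distance of brass_weight from where it was at the start of the episode above 0.03 m).
It fails at once if the green specimen is moved more than 3 cm (distance of green_specimen from where it was at the start of the episode above 0.03 m).
It also fails if it takes over 72 s, if anything falls off the work surface, if the arm or the gripper's body presses on something with over 40 N, if the wrist force passes 120 N, or if a joint passes its speed limit or range.

## Working session

There is one attempt and no reset: what is moved stays moved. The work goes in short steps, each a Python script; the robot and the scene stay as the last script left them, time stands still between calls to the robot, and variables do not carry over. Pictures are saved under pics/ and viewed, about 8 in all and at most 12, crops included, and the job is handed in when it is done.

```bash
ls; mkdir -p pics
cat > h.py <<'E'
import numpy as np, cv2
from scipy.spatial.transform import Rotation as R
from cell import manip, inverse_kinematics, cams, order
def cap(n):
    s=manip.state(); c=cams.capture(n)
    if n=='wrist':
        T=np.eye(4); T[:3,:3]=R.from_rotvec(s['tcp_rot']).as_matrix(); T[:3,3]=s['tool_pos']
        c['T']=T@np.array(c['T_tool_cam'])
    else:
        T=np.eye(4); o=np.array(c['orientation'])
        T[:3,:3]=o if o.shape==(3,3) else R.from_rotvec(o).as_matrix(); T[:3,3]=c['position']; c['T']=T
    return c
def rays(c,uv):
    K=np.array(c['intrinsics']); uv=np.asarray(uv,float).reshape(-1,2)
    d=(uv-K[:2,2])/[K[0,0],K[1,1]]; x=d.copy()
    for _ in range(20): x=d/(1+c['k1']*(x**2).sum(1,keepdims=True))
    return np.c_[x,np.ones(len(x))]
def at_z(c,uv,z):
    r=rays(c,uv)@c['T'][:3,:3].T; o=c['T'][:3,3]
    return o+r*((z-o[2])/r[:,2])[:,None]
def cloud(c):
    h,w=c['z_map'].shape; g=np.stack(np.meshgrid(np.arange(w),np.arange(h)),-1).reshape(-1,2)
    p=rays(c,g)*c['z_map'].reshape(-1,1)
    return (p@c['T'][:3,:3].T+c['T'][:3,3]).reshape(h,w,3)
def down(yaw): # tool x down, tool y (jaw) at world yaw
    y=np.array([np.cos(yaw),np.sin(yaw),0]); x=np.array([0,0,-1.]); return R.from_matrix(np.c_[x,y,np.cross(x,y)]).as_rotvec()
E
python3 - <<'E'
from h import *
s=manip.state(); print(s)
for n in ['top','scene']:
    c=cap(n); cv2.imwrite(f'pics/{n}0.png',c['image']); print(n,c['T'],c['intrinsics'],c['k1'],c['orientation'])
E
```

```text
pics
{'clock': 0.0, 'joint_pos': array([-1.20790121e+00,  2.64740364e-01,  1.60533905e+00, -1.22618916e-05,
        1.27368112e+00, -3.68809950e-02]), 'joint_velocities': array([-0.00075822,  0.00125365,  0.00044793,  0.00014599,  0.0001593 ,
       -0.00105138]), 'tau': array([ 3.59800233e-04, -5.02114892e+01, -3.56875026e+01,  7.28429784e-02,
        2.92638346e-02, -1.76799631e-04]), 'tool_pos': array([ 0.26247947, -0.62112668,  0.23741548]), 'tcp_rot': array([ 2.00226527,  0.40790842, -2.00300777]), 'contact_force': array([ 0.50866481, -1.436107  , -1.00638753]), 'moment': array([ 0.05407135, -0.00460476,  0.03749617]), 'gripper_width': 0.08820525813800587}
top [[-0.02467878 -0.99746919  0.06667969  0.45806977]
 [-0.99948953  0.02597242  0.01860393 -0.03987011]
 [-0.02028868 -0.06618653 -0.99760098  1.24649766]
 [ 0.          0.          0.          1.        ]] [[525.74525598   0.         288.72159313]
 [  0.         525.74525598 218.55157553]
 [  0.           0.           1.        ]] 0.04672684969290956 [-2.15037252  2.20560654 -0.05123807]
scene [[ 0.80343151 -0.23538247  0.54689387 -0.17951086]
 [-0.5953765  -0.3252711   0.73466015 -1.03164947]
 [ 0.00496265 -0.91585687 -0.40147424  0.61986385]
 [ 0.          0.          0.          1.        ]] [[495.05980514   0.         277.41384953]
 [  0.         495.05980514 211.99598258]
 [  0.           0.           1.        ]] -0.08971209606561215 [-1.90779216  0.62640501 -0.41610828]
```

View pics/top0.png

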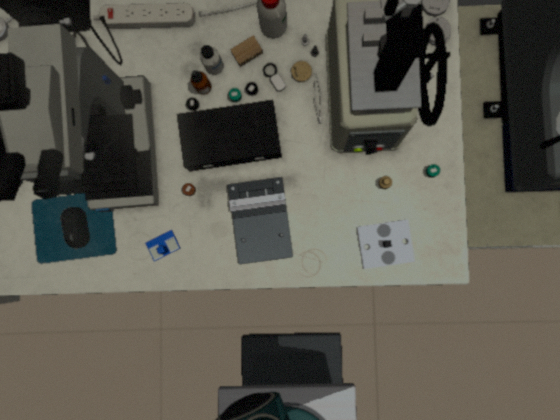

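View pics/scene0.png

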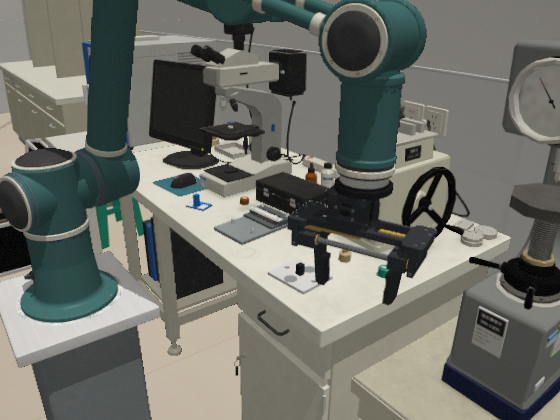

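The top view shows the station at about (260,222) with its lip near (257,200), so +x points up the image. The plate is at (386,244), the holder at (163,246) with its tab on the lower side, brass at (385,183), green at (433,170) and orange at (188,189). The black box behind the station is at about (230,135). Next I'll take close-up wrist views.

```bash
python3 - <<'E'
from h import *
c=cap('top')
uv=dict(plate=(386,244),holder=(163,250),stat=(262,222),brass=(385,183),green=(433,170),orange=(188,189))
P={k:at_z(c,v,.015)[0] for k,v in uv.items()}
for k in P: print(k,P[k].round(3))
print(R.from_rotvec(manip.state()['tcp_rot']).as_matrix().round(3), cams.capture('wrist')['T_tool_cam'])
cl=cloud(c); print('box h',cl[110:160,190:270,2].max(), 'around holder', cl[200:290,110:200,2].max())
for k in ['plate','stat','holder']:
    p=P[k].copy(); p[2]=.27; p[0]-=.03
    try:
        manip.move_pose(p,down(np.pi/2 if 0 else -np.pi/2)); 
    except manip.IKError as e: print('IK',e); manip.move_pose(p,down(np.pi/2))
    manip.dwell(.3)
    w=cap('wrist'); np.save(f'{k}.npy',w,allow_pickle=True); cv2.imwrite(f'pics/w_{k}.png',w['image']); print(k,manip.state()['joint_pos'].round(2),w['T'][:3,3])
E
python3 -c "
import cv2,numpy as np
a=[cv2.imread(f'pics/w_{k}.png') for k in ['plate','stat','holder']]
a.append(0*a[0]); v=np.vstack([np.hstack(a[:2]),np.hstack(a[2:])]); cv2.imwrite('pics/m1.png',cv2.resize(v,(800,600),interpolation=cv2.INTER_AREA))"
```

```text
plate [ 0.475 -0.242  0.015]
holder [0.474 0.28  0.015]
stat [0.534 0.046 0.015]
brass [ 0.618 -0.245  0.015]
green [ 0.645 -0.357  0.015]
orange [0.616 0.219 0.015]
[[-0.001  0.389 -0.921]
 [ 0.002 -0.921 -0.389]
 [-1.    -0.002 -0.   ]] [[-4.67122887e-04 -2.64771887e-01  9.64310961e-01 -1.45838495e-01]
 [ 9.99999764e-01  3.62607959e-04  5.83972590e-04  5.29422221e-04]
 [-5.04286354e-04  9.64311006e-01  2.64771655e-01 -6.80685015e-02]
 [ 0.00000000e+00  0.00000000e+00  0.00000000e+00  1.00000000e+00]]
box h 1.2464976619316332 around holder 1.2464976619316332
plate [-0.55 -0.08  1.92 -0.    1.3   1.02] [ 0.51328112 -0.24277     0.41566254]
stat [ 0.04 -0.08  1.92 -0.    1.3   1.61] [0.57222401 0.0447736  0.4158593 ]
holder [ 0.51 -0.04  1.88 -0.    1.3   2.08] [0.51298842 0.27812919 0.41588355]
```

View pics/m1.png

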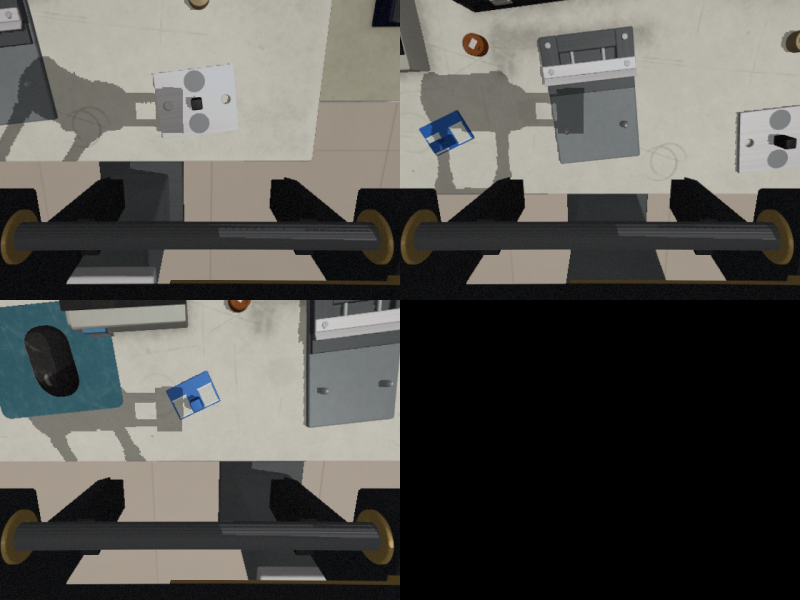

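The montage shows wrist views of the plate (hole and grip), the station (pins near full-res (221,171) and (314,175)) and the holder. I'll enlarge crops to read the features.

Run:
```python
import cv2,numpy as np
L=[]
for k,(u,v) in dict(plate=(272,140),stat=(262,130),holder=(272,134)).items():
    im=cv2.imread(f'pics/w_{k}.png'); 
    s={'plate':(66,50),'stat':(100,100),'holder':(66,50)}[k]
    c=im[v-s[1]:v+s[1],u-s[0]:u+s[0]]; f=dict(plate=3,stat=4,holder=3)[k]
    L.append(cv2.resize(c,None,fx=f,fy=f,interpolation=cv2.INTER_CUBIC))
col=np.vstack([L[0],L[2]]); col=col[:600]; st=L[1][:600,:]
o=np.zeros((600,800,3),np.uint8)
o[:600,:396]=col; o[:, 400:800]=cv2.resize(L[1],(400,400))[:,:].repeat(1,0) if 0 else 0
s2=cv2.resize(L[1],(400,400)); o[:400,400:]=s2
cv2.imwrite('pics/m2.png',o)
```

```text
(no output)
```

View pics/m2.png

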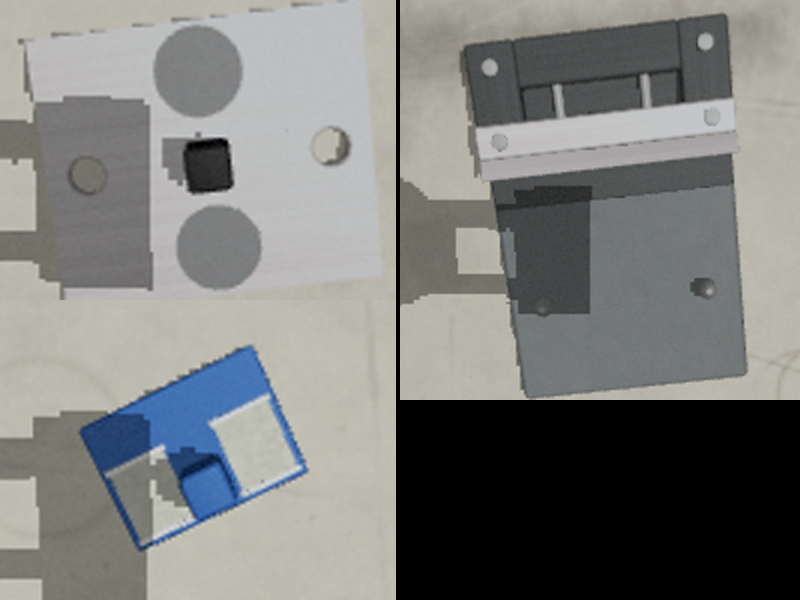

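The holder's strip corners in the crop are (80,430), (252,346), (307,470) and (140,550), with the tab near (209,485), so its +x points up and slightly left. The plate holes are at (88,175) and (329,146), and the station pins near (541,307) and (706,288). I'll now take closer views with the same camera-to-object geometry, so calibration bias cancels.

```bash
cat >> h.py <<'E'
def look(k,o,yaw,d=.065,z=.16):
    p=np.array([o[0]-d*np.cos(yaw),o[1]-d*np.sin(yaw),z])
    manip.move_pose(p,down(yaw-np.pi/2)); manip.dwell(.4)
    w=cap('wrist'); np.save(f'{k}.npy',w,allow_pickle=True); cv2.imwrite(f'pics/{k}.png',w['image']); return w
def load(k): return np.load(f'{k}.npy',allow_pickle=True).item()
def proj(c,P):
    q=(np.atleast_2d(P)-c['T'][:3,3])@c['T'][:3,:3]; s=q[:,:2]/q[:,2:]; s=s*(1+c['k1']*(s**2).sum(1,keepdims=True))
    K=np.array(c['intrinsics']); return s*[K[0,0],K[1,1]]+K[:2,2]
E
python3 - <<'E'
from h import *
w=load('plate'); h=at_z(w,[(235.2,148.2),(315.5,138.5)],.008); d=h[0]-h[1]; yp=np.arctan2(-d[0],d[1]); op=h.mean(0); print('plate',op,yp,np.linalg.norm(d))
print('TCP px',proj(w,manip.state()['tool_pos']*0+[.445,-.242,.27]))
w=load('stat'); f=at_z(w,[(162+63.5,30+199),(162+173.5,30+187)],.012); d=f[0]-f[1]; ys=np.arctan2(-d[0],d[1]); seat=f.mean(0)+55*1e-3*np.array([np.cos(ys),np.sin(ys),0]); print('seat',seat,ys,np.linalg.norm(d))
t=at_z(w,[(232.5,183.5),(317,175)],.028); d=t[0]-t[1]; print('pins',t.mean(0),np.arctan2(-d[0],d[1]),np.linalg.norm(d))
w=load('holder'); q=at_z(w,np.array([(80,430-300),(252,346-300),(307,470-300),(140,550-300)])/3+[206,84],.006); print(q)
x=(q[0]+q[1]-q[2]-q[3]); yh=np.arctan2(x[1],x[0]); oh=q.mean(0); print('holder',oh,yh)
look('ch',oh,yh); look('cs',seat,ys,d=.065); a=look('cp',op,yp)
np.savez('rough.npz',op=op,yp=yp,seat=seat,ys=ys,oh=oh,yh=yh)
L=[cv2.imread(f'pics/{k}.png') for k in ['cp','cs','ch']]
o=np.vstack([np.hstack(L[:2]),np.hstack([L[2],L[2]*0])]); cv2.imwrite('pics/m3.png',cv2.resize(o,(800,600),interpolation=cv2.INTER_AREA))
print(manip.state()['clock'])
E
```

```text
plate [ 0.47544643 -0.24269875  0.008     ] 0.1182643965212426 0.08868389559409749
TCP px [[273.56978687 271.75424933]]
seat [0.49878442 0.04530181 0.012     ] 0.11248005768220194 0.12750401179807735
pins [0.49835609 0.04549662 0.028     ] 0.10038460255094979 0.0909892208518815
[[0.49242412 0.32451635 0.006     ]
 [0.52152665 0.26231449 0.006     ]
 [0.47799385 0.24173128 0.006     ]
 [0.44859102 0.30353429 0.006     ]]
holder [0.48513391 0.2830241  0.006     ] 0.4440689543294941
8.7667
```

View pics/m3.png

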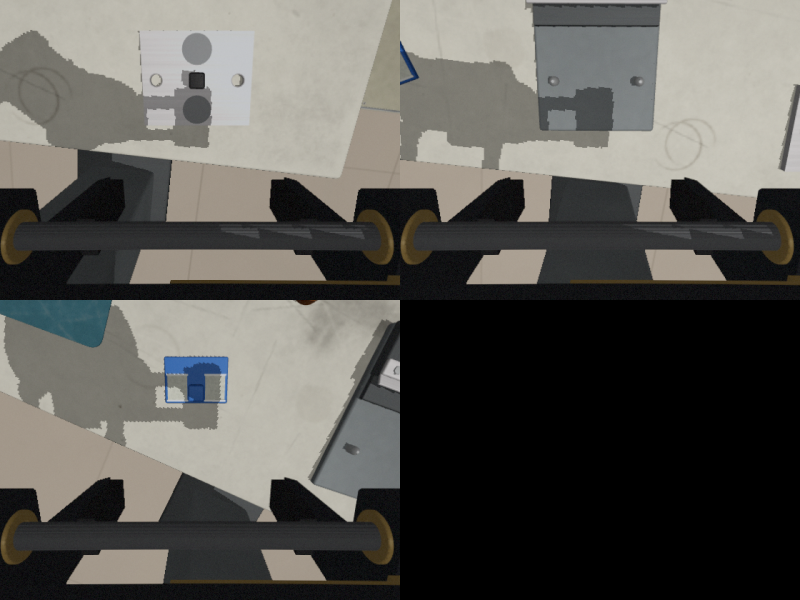

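All three are centred and aligned with the view. Full-res, the plate's holes are at about (218,112) and (332,112), and the pins at about (214,113) and (331,113). I'll enlarge these next to get sub-pixel values.

Run:
```python
import cv2,numpy as np
o=np.zeros((600,800,3),np.uint8)
# plate: u185-365,v35-185 ; station u185..,; holder u 215-335
def cr(k,u0,v0,w,h,f): return cv2.resize(cv2.imread(f'pics/{k}.png')[v0:v0+h,u0:u0+w],None,fx=f,fy=f,interpolation=cv2.INTER_CUBIC)
o[:296,:400]=cr('cp',175,85,200,148,2)[:296] if 0 else cr('cp',190,36,160,148,2.5)[:296,:400]
o[:300,400:]=cr('cs',190,80,160,120,2.5)
o[300:,:400]=cr('ch',214,70,133,100,3)[:,:399].repeat(1,0) if 0 else cv2.resize(cr('ch',210,70,133,100,3),(400,300))
o[300:,400:]=cr('cs',180,0,160,120,2.5)
cv2.imwrite('pics/m4.png',o)
```

```text
(no output)
```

View pics/m4.png

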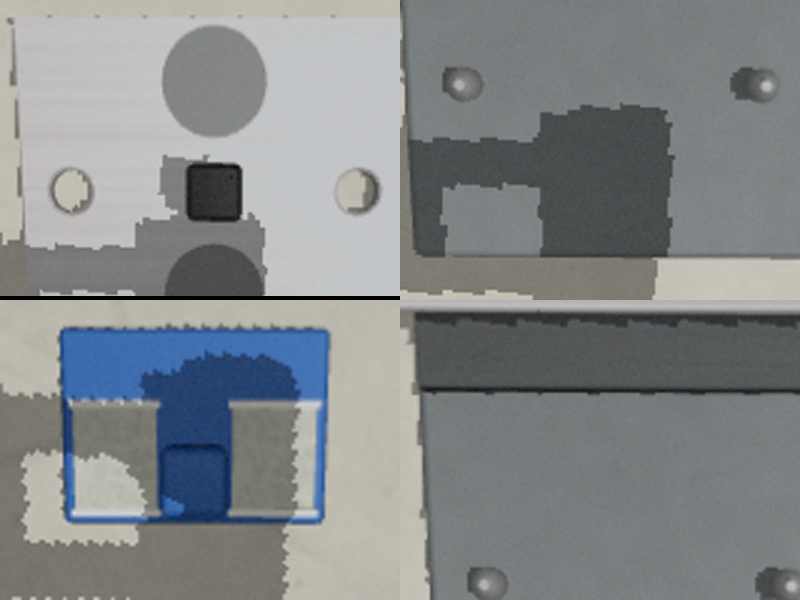

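In the enlarged crops the plate holes are at (72,191) and (357.5,191). The pin tops are near (458,86) and (767,86), the base front edge is at row 257 and the ledge step at row 390. The holder corners are (61,329), (328,329), (323,523) and (68,523). I'll turn these into poses.

Run:
```python
from h import *
r=np.load('rough.npz')
U=lambda x,u0,f:u0+(np.array(x)+.5)/f-.5
def rep(n,p,q,L=None):
    d=p-q; print(n,((p+q)/2).round(4),'yaw',np.arctan2(-d[0],d[1]).round(4),'len',np.linalg.norm(d).round(4))
w=load('cp'); a=at_z(w,np.c_[U([72,357.5],190,2.5),U([191,191],36,2.5)],.008); rep('plate holes',a[0],a[1])
g=cv2.cvtColor(w['image'],cv2.COLOR_BGR2GRAY)
w=load('cs'); a=at_z(w,np.c_[U([58,367],190,2.5),U([86,86],80,2.5)],.028); rep('pins top',a[0],a[1])
a=at_z(w,np.c_[U([66,358.5],190,2.5),U([85,85],80,2.5)],.012); rep('pins base',a[0],a[1])
# base side edges
g=cv2.GaussianBlur(w['image'].astype(np.float32).sum(2),(3,3),0)
def sub(line,a,b):
    d=np.abs(np.diff(line[a:b])); i=d.argmax(); s=slice(max(i-2,0),i+3); return a+.5+(np.arange(len(d))[s]*d[s]).sum()/d[s].sum()
for v in (70,90,100,150): print(v,sub(g[v],160,225),sub(g[v],320,390))
for v in (90,100,):
    a=at_z(w,[(sub(g[v],160,225),v),(sub(g[v],320,390),v)],.012); rep('base sides',a[0],a[1])
ls=[];
for u in (210,230,320,340): ls.append((u,sub(g[:,u],170,196)))
b=at_z(w,ls,.012); k=np.polyfit(b[:,1],b[:,0],1); ys=-np.arctan(k[0]); print('front edge yaw',ys,ls)
e=b.mean(0); n=np.array([np.cos(ys),np.sin(ys),0])
ls=[(u,sub(g[:,u],28,45)) for u in (210,230,260,320,340)]; b2=at_z(w,ls,.012); k=np.polyfit(b2[:,1],b2[:,0],1); print('step yaw',-np.arctan(k[0]),ls)
s=r['seat']; print('front edge dist to rough seat (.055)',(s-e)@n,'step (.054)',(b2.mean(0)-s)@n, 'rough',s,r['ys'])
w=load('ch'); q=at_z(w,np.c_[U([61,328,323,68],210,3.0075),U(np.array([329,329,523,523])-300,70,3)],.006)
x=q[0]+q[1]-q[2]-q[3]; yh=np.arctan2(x[1],x[0]); print('holder',q.mean(0),yh,np.linalg.norm(q[0]-q[1]),np.linalg.norm(q[1]-q[2]), r['oh'],r['yh'])
tb=at_z(w,[U([195],210,3.0075)[0],U([446-300],70,3)[0]],.046); print('tab',tb, (tb-q.mean(0))@[np.cos(yh),np.sin(yh),0],(tb-q.mean(0))@[-np.sin(yh),np.cos(yh),0])
```

```text
plate holes [ 0.4756 -0.2427  0.008 ] yaw 0.1199 len 0.0894
pins top [0.4974 0.0459 0.028 ] yaw 0.1144 len 0.0904
pins base [0.4974 0.046  0.012 ] yaw 0.1144 len 0.0905
70 188.50308778120865 360.7288455946496
90 190.17665538907684 359.59722645534896
100 189.6333778668448 358.6389660922735
150 193.5349257326375 355.51238122660527
base sides [0.5147 0.0478 0.012 ] yaw 0.1144 len 0.1287
base sides [0.5074 0.0475 0.012 ] yaw 0.1144 len 0.1293
front edge yaw 0.16654336906259892 [(210, np.float64(194.41770186335404)), (230, np.float64(181.03459119496856)), (320, np.float64(182.7290936404607)), (340, np.float64(183.31990651635965))]
step yaw 0.10622382335715132 [(210, np.float64(36.18628299437473)), (230, np.float64(36.24464204286366)), (260, np.float64(36.490801258775114)), (320, np.float64(37.246219281663514)), (340, np.float64(37.208249944407385))]
front edge dist to rough seat (.055) 0.05766193351202292 step (.054) 0.05316143491023557 rough [0.49878442 0.04530181 0.012     ] 0.11248005768220194
holder [0.4855049  0.28354991 0.006     ] 0.4488603625605061 0.06866521303457447 0.04937864398932781 [0.48513391 0.2830241  0.006     ] 0.4440689543294941
tab [[0.48239235 0.28196426 0.046     ]] [-0.0034923] [-7.79207597e-05]
```

Run:
```python
from h import *
op=np.array([.4756,-.2427]); yp=.1195
rot=down(yp-np.pi/2)
manip.set_gripper(.05,20)
manip.move_pose([*op,.10],rot); manip.move_linear([*op,.014],rate=.12)
f0=manip.state()['contact_force']; manip.set_gripper(0.0,20); s=manip.state(); print('grip',s['gripper_width'],s['tool_pos'],s['contact_force']-f0)
manip.set_gripper(.05); manip.move_linear([*op,.10],rate=.2)
look('cp2',op,yp); s=manip.state(); print(s['tool_pos'],s['clock'])
im=cv2.imread('pics/cp2.png')[36:184,190:350]; cv2.imwrite('pics/m5.png',cv2.resize(im,None,fx=5,fy=5,interpolation=cv2.INTER_CUBIC)[:600])
```

```text
grip 0.016023416352196104 [ 0.47569878 -0.24262749  0.01421758] [-0.71223053  0.55601012  1.8247014 ]
[ 0.41114877 -0.25019631  0.15934192] 13.525
```

View pics/m5.png

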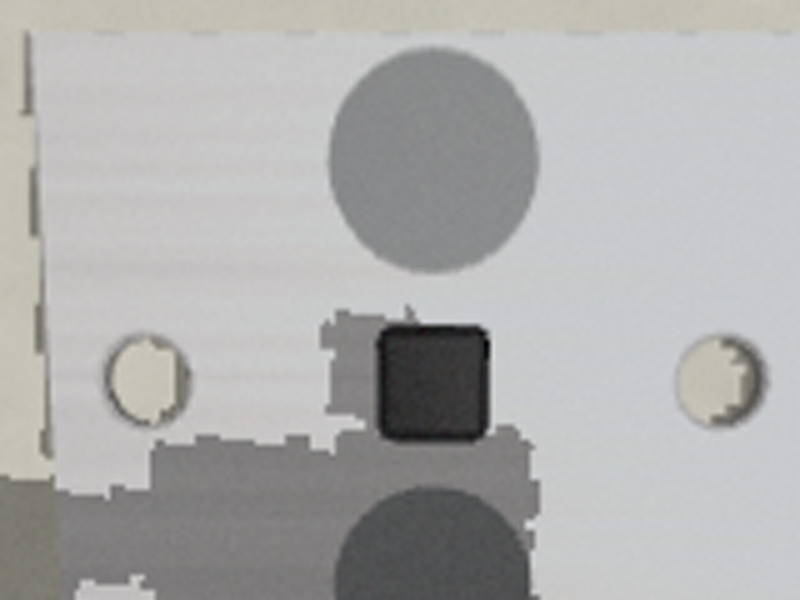

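After the test grip and release, the holes are at crop (147.5,380) and (722.5,381). I'll use that to get the camera-to-TCP bias, then regrip and place the plate.

Run:
```python
from h import *
w=load('cp2'); a=at_z(w,[(219.1,111.6),(334.1,111.8)],.008); d=a[0]-a[1]; yaw=np.arctan2(-d[0],d[1]); m=a.mean(0)
op=np.array([.4757,-.24263]); yp=.1195; 
b=m[:2]-op; print('plate',m,yaw,np.linalg.norm(d)); ex=np.array([np.cos(yp),np.sin(yp)]); ey=np.array([-ex[1],ex[0]]); print('offset along x,y',b@ex,b@ey)
```

```text
plate [ 0.47568501 -0.24352451  0.008     ] 0.11888128718867727 0.08971634798570567
offset along x,y -0.00012151855979268388 -0.0008863418070388106
```

Run:
```python
from h import *
op=np.array([.4757,-.24263]); yp=.1195; t=np.array([.4979,.0469]); ys=.1095
manip.move_pose([*op,.08],down(yp-np.pi/2)); manip.move_linear([*op,.014],rate=.12)
manip.set_gripper(0.0,30); manip.move_linear([*op,.10],rate=.2)
print('w',manip.state()['gripper_width'])
manip.move_pose([*t,.09],down(ys-np.pi/2)); manip.move_linear([*t,.045],rate=.12); manip.dwell(.2)
f0=manip.state()['contact_force']; print(f0)
w=cap('wrist'); np.save('hov.npy',w,allow_pickle=True); cv2.imwrite('pics/hov.png',w['image'])
for z in np.arange(.042,.0255,-.002):
    manip.move_linear([*t,z],rate=.04); s=manip.state(); f=s['contact_force']-f0; print(z.round(3),s['tool_pos'].round(4),f.round(1))
    if f[2]>10: print('blocked'); break
print(s['clock'],s['gripper_width'])
```

```text
w 0.015622268732353265
[ 0.14205471 -0.09711021 -2.56291536]
0.042 [0.4978 0.047  0.042 ] [-0.2  0.1  0.3]
0.04 [0.4977 0.0469 0.0398] [-1.2  0.2  0.1]
0.038 [0.4977 0.0469 0.0378] [0.3 0.1 0.6]
0.036 [0.4978 0.0469 0.0358] [-0.5  0.6  1. ]
0.034 [0.4977 0.0469 0.0338] [-0.   0.   0.6]
0.032 [0.4977 0.0469 0.0318] [-0.2 -0.2  0.1]
0.03 [0.4977 0.0469 0.0298] [ 0.7 -1.2 -0. ]
0.028 [0.4977 0.0469 0.0278] [ 0.2 -0.  -0.5]
0.026 [0.4984 0.0469 0.0262] [-0.1 -0.1  2.2]
20.05 0.01588643848964979
```

It slid on with almost no force, so I'll release, retreat and check.

Run:
```python
from h import *
t=np.array([.4979,.0469]); ys=.1095
manip.move_linear([*t,.0255],rate=.03)
manip.set_gripper(0.034); manip.dwell(.2); manip.move_linear([*t,.10],rate=.15)
look('cs2',[.4979,.0460],ys); print(manip.state()['clock'])
c=load('cs2'); cl=cloud(c); 
ex=np.array([np.cos(ys),np.sin(ys)]); ey=np.array([-ex[1],ex[0]])
for dx in (-.04,.04):
  for dy in (-.055,.055):
    p=np.r_[t+dx*ex+dy*ey,.02]; u=proj(c,p)[0].round().astype(int); print(dx,dy,np.median(cl[u[1]-2:u[1]+3,u[0]-2:u[0]+3,2]).round(4))
im=c['image'][20:200,175:375]; cv2.imwrite('pics/m6.png',cv2.resize(im,None,fx=3.3,fy=3.3,interpolation=cv2.INTER_CUBIC))
```

```text
22.5
-0.04 -0.055 0.0199
-0.04 0.055 0.0198
0.04 -0.055 0.0198
0.04 0.055 0.0201
```

View pics/m6.png

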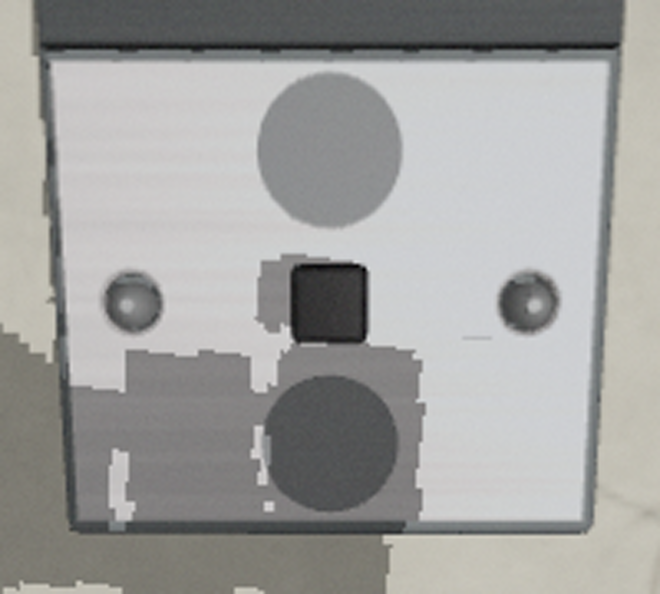

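The pins are visible inside both holes at about (133,302) and (528,302), and depth puts all four corners of the plate's top at 19.8–20.1 mm, so it is seated flush. Next is the holder: grip its tab, set it down between the plate's grip and the lip, and push.

Run:
```python
from h import *
yh=.449; oh=np.array([.4855,.28355]); hx=np.array([np.cos(yh),np.sin(yh)]); hy=np.array([-hx[1],hx[0]])
g=oh-.012*hx+.0009*hy
seat=np.array([.4979,.0469]); ys=.1095; ex=np.array([np.cos(ys),np.sin(ys)])
P=lambda sx,z: [*(seat+(sx+.040-.012)*ex),z]   # TCP for holder origin at station x = sx
manip.set_gripper(.05,25)
manip.move_pose([*g,.11],down(yh-np.pi/2)); manip.move_linear([*g,.016],rate=.12)
manip.set_gripper(0.,60); s=manip.state(); print('grip',s['gripper_width'],s['tool_pos'],s['contact_force'])
manip.move_linear([*g,.13],rate=.2); print(manip.state()['gripper_width'])
manip.move_pose(P(-.001,.12),down(ys-np.pi/2)); manip.move_linear(P(-.001,.045),rate=.12); manip.dwell(.2)
f0=manip.state()['contact_force']
manip.move_linear(P(-.001,.0365),rate=.03); s=manip.state(); print(s['tool_pos'],P(-.001,.0365),(s['contact_force']-f0).round(1),s['clock'])
w=cap('wrist'); np.save('hh.npy',w,allow_pickle=True); cv2.imwrite('pics/hh.png',w['image'])
c=cap('scene'); a=c['image']; u=proj(c,P(0.,.03))[0].astype(int); print(u)
cr=a[max(u[1]-60,0):u[1]+60,max(u[0]-80,0):u[0]+80]
o=np.vstack([cv2.resize(w['image'],(400,300)),cv2.resize(cr,(400,300),interpolation=cv2.INTER_CUBIC)]); cv2.imwrite('pics/m7.png',o)
```

```text
grip 0.015565167857243314 [0.474415   0.27924985 0.01626892] [-0.02542679 -0.0485382   2.47569339]
0.015368180831594814
[0.52463349 0.04981225 0.03626574] [np.float64(0.5247382932972287), np.float64(0.049850595345338644), 0.0365] [-0.7 -0.9 -0.3] 28.525
[249 219]
```

View pics/m7.png

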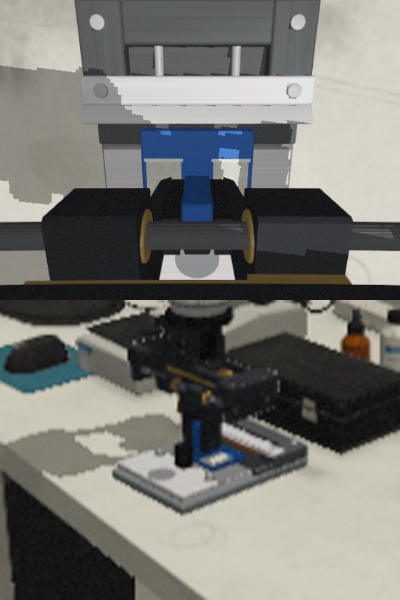

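The holder is straight and centred, spanning 142–253 px against the lip's 80–314 px. It's flat on the plate ahead of the lip, so I'll push it in small steps while watching the force.

Run:
```python
from h import *
seat=np.array([.4979,.0469]); ys=.1095; ex=np.array([np.cos(ys),np.sin(ys)])
P=lambda sx,z: [*(seat+(sx+.040-.012)*ex),z]
f0=manip.state()['contact_force']
for sx in [*np.arange(.004,.019,.005),*np.arange(.019,.0325,.001)]:
    manip.move_linear(P(sx,.0362),rate=.03); manip.dwell(.05); s=manip.state(); f=s['contact_force']-f0; 
    n=-(f[:2]@ex); print(round(sx,4),'act',((s['tool_pos'][:2]-seat)@ex-.028).round(4),s['tool_pos'][2].round(4),'push',n.round(1),'lat',(f[:2]@[-ex[1],ex[0]]).round(1),'z',f[2].round(1))
    if n>14 or abs(f[2])>20: break
print(s['clock'])
w=cap('wrist'); cv2.imwrite('pics/end.png',w['image']); cv2.imwrite('pics/m8.png',cv2.resize(w['image'][60:340,80:480],(800,560),interpolation=cv2.INTER_CUBIC))
```

```text
0.004 act 0.0043 0.0363 push -1.2 lat 0.2 z 1.3
0.009 act 0.0094 0.0363 push 0.5 lat 0.1 z 1.1
0.014 act 0.0143 0.0363 push -0.2 lat 0.2 z 1.1
0.019 act 0.0187 0.0362 push 2.9 lat 0.1 z 5.5
0.02 act 0.0189 0.0362 push 4.8 lat -0.7 z 8.2
0.021 act 0.019 0.0362 push 7.0 lat 0.2 z 10.9
0.022 act 0.0194 0.0362 push 8.4 lat -1.3 z 12.3
0.023 act 0.02 0.0362 push 10.1 lat -1.0 z 12.7
0.024 act 0.0207 0.0362 push 11.3 lat -1.4 z 13.7
0.025 act 0.0215 0.0362 push 10.6 lat 0.1 z 14.3
0.026 act 0.0223 0.0361 push 11.9 lat -0.8 z 14.0
0.027 act 0.0231 0.0362 push 12.2 lat 0.3 z 14.7
0.028 act 0.0239 0.0361 push 13.5 lat -0.9 z 16.2
0.029 act 0.0247 0.0361 push 14.0 lat -0.2 z 16.2
0.03 act 0.0254 0.036 push 13.1 lat -0.6 z 17.6
0.031 act 0.0263 0.036 push 13.8 lat -0.7 z 16.7
0.032 act 0.0271 0.036 push 15.4 lat -0.6 z 17.1
33.9917
```

View pics/m8.png

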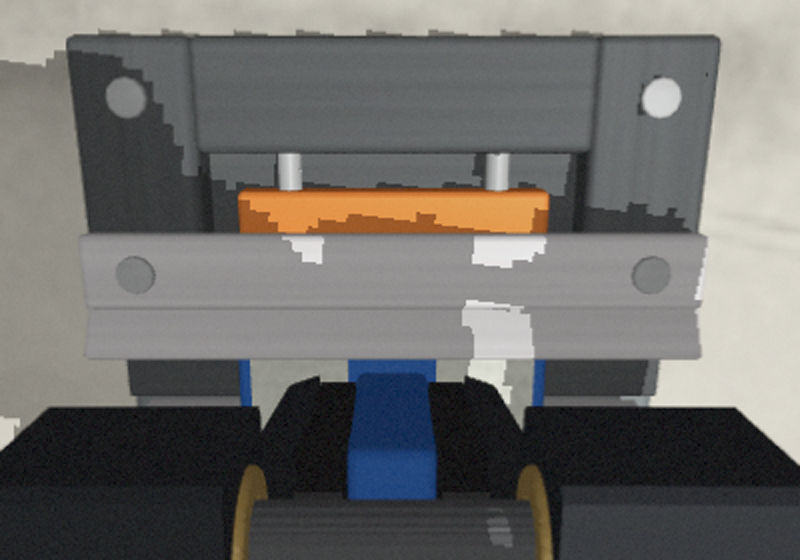

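The orange bar is visibly pushed back: its rear edge is at row 190 behind the lip, at x 240–548. Contact came at the predicted 19 mm and travel is now about 8.2 mm. I'll press on to the stop.

Run:
```python
from h import *
seat=np.array([.4979,.0469]); ys=.1095; ex=np.array([np.cos(ys),np.sin(ys)])
P=lambda sx,z: [*(seat+(sx+.040-.012)*ex),z]
for sx in np.arange(.033,.042,.001):
    manip.move_linear(P(sx,.0362),rate=.03); manip.dwell(.1); s=manip.state(); f=s['contact_force']
    n=-(f[:2]@ex); print(round(sx,4),'act',((s['tool_pos'][:2]-seat)@ex-.028).round(4),s['tool_pos'][2].round(4),'push',n.round(1),'z',f[2].round(1),'w',s['gripper_width'].round(4))
    if n>22 or abs(f[2])>28: break
manip.dwell(.5); s=manip.state(); print(s['clock'],s['contact_force'],s['tool_pos'],R.from_rotvec(s['tcp_rot']).as_matrix()[:,0].round(3))
w=cap('wrist'); np.save('end2.npy',w,allow_pickle=True)
cv2.imwrite('pics/m9.png',cv2.resize(w['image'][60:340,80:480],(800,560),interpolation=cv2.INTER_CUBIC))
```

```text
Traceback (most recent call last):
AttributeError: 'float' object has no attribute 'round'
```

Run:
```python
from h import *
seat=np.array([.4979,.0469]); ys=.1095; ex=np.array([np.cos(ys),np.sin(ys)])
P=lambda sx,z: [*(seat+(sx+.040-.012)*ex),z]
for sx in np.arange(.034,.042,.001):
    manip.move_linear(P(sx,.0362),rate=.03); manip.dwell(.1); s=manip.state(); f=s['contact_force']
    n=-(f[:2]@ex); print(round(sx,4),'act',((s['tool_pos'][:2]-seat)@ex-.028).round(4),s['tool_pos'][2].round(4),'push',n.round(1),'z',f[2].round(1))
    if n>22 or abs(f[2])>28: break
manip.dwell(.5); s=manip.state(); print(s['clock'],s['contact_force'],s['tool_pos'],s['gripper_width'],R.from_rotvec(s['tcp_rot']).as_matrix()[:,0].round(3))
w=cap('wrist'); np.save('end2.npy',w,allow_pickle=True)
cv2.imwrite('pics/m9.png',cv2.resize(w['image'][60:340,80:480],(800,560),interpolation=cv2.INTER_CUBIC))
```

```text
0.034 act 0.0287 0.036 push 14.9 z 18.1
0.035 act 0.0289 0.036 push 18.2 z 19.1
0.036 act 0.0289 0.036 push 20.4 z 22.4
0.037 act 0.0289 0.036 push 23.2 z 26.0
36.2917 [-22.77117512  -3.47647543  25.36264546] [0.55450408 0.05317577 0.03597851] 0.015404384788572912 [-0.017 -0.002 -1.   ]
```

View pics/m9.png

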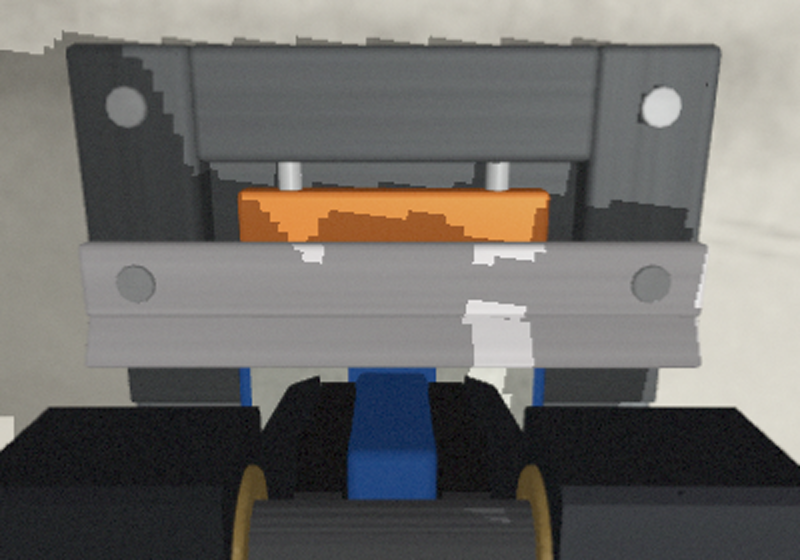

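Run:
```python
from h import *
manip.dwell(.3); s=manip.state(); print(s['clock'],s['tool_pos'],s['contact_force']); order.close_job()
```

```text
36.6417 [0.55450665 0.05317277 0.03596051] [-22.66800993  -2.87175662  26.05450062]
the job is handed in; nothing more can be done
```

I set the plate on the pins, pressed the holder home and handed the job in at 36.6 s of the 72 s allowed. The arm was still gripping the holder's tab and pushing. The hand-in gave no verdict, so what follows rests on my own checks.

- **Plate:** It went over both pins with almost no side force and I let go of it. A wrist picture then showed both pins inside the holes. Depth at all four corners read 19.8–20.1 mm, against 20 mm for a seated plate. I did not look at it again closely after pushing the holder.
- **Holder:** It met the bar at 19 mm and stopped hard at 28.9 mm, where 29 mm is fully home, so the bar is pressed in about 9.9 mm. I worked the travel out from the tool position and the sudden stop; the bar itself was not measured. The picture shows the bar pushed back and the holder straight and centred under the lip.
- **Final hold:** The push is about 23 N, well above the 8 N spring, with about 26 N of upward reaction on the tool, probably the front edge bearing on the ledge. The tool leans about 0.017 rad, and the holder's allowance is 0.08 rad. I did not measure the holder's own tilt.
- **Other objects:** I never moved close to the orange specimen, brass weight or green specimen, but did not measure their positions again at the end.
- **Corrected on the way:** A test grip of the plate showed the wrist camera reading about 0.9 mm off sideways, and I allowed for that when placing it. One script also stopped on a print error partway through the push, one step in, and I resumed from there.

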